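# Flip the case flag to checked

### The arm

A 7-joint arm with a two-finger parallel gripper is mounted at the origin on the work surface. World frame = base frame: x ahead of the robot, y to its left, z up, the work surface at z = 0. Lengths are in m, angles in rad, forces in N, time in s.
With the tool pointing down it reaches from about 0.35 to 0.9 m from the base axis. Payload 7.2 kg.
Tool frame: the origin (TCP) lies midway between the tips of the shut fingers; the grasp point (between the pads) lies 19 mm behind it; x points along the fingers, y is the direction in which the jaws open and shut, and the axes are right-handed (so a half turn about x gives the same grasp; the last joint's range is limited). The gripper opens to 88 mm and grips with 3 to 60 N. Pads are 20 mm wide; open, the fingers measure 115 mm over their backs; the gripper's body (75 mm by 178 mm) begins 61 mm behind the grasp point.
Start: joints at [1.135, 0.411, -0.013, 1.596, 0.006, 1.134, -0.082], TCP at [0.225, -0.583, 0.223] pointing down, gripper open.
Joint ranges: [-2.95, 2.95], [-0.29, 1.99], [-1.47, 1.44], [0.14, 2.54], [-1.03, 4.17], [0.13, 1.85], [-2.86, 2.86]. Speed limits (rad/s): [2.39, 2.39, 3.01, 3.01, 3.14, 3.14, 3.14].

### API

Orientations are given as a unit quaternion [x, y, z, w].
In Python, from rig import sense, vision, workorder gives the robot as it stands.
- The arm moves only by the tool play_rows, never from a script. Its argument "series" is a list of rows, each a list of 7 numbers: the turn, a rotation vector about the world's x, y, z in rad, then the shift along the world's x, y, z in cm, then the finger opening in cm, from 0 to 8.78. A call has 1 to 20 rows; each row shifts and turns the commanded pose from where the row before left it; what a row does not reach is not made up. A row lasts 1/10 s, in which the tool goes at most 50 mm and 8.59 degrees, less where a joint would pass 70% of its speed; a pose out of reach is approached as far as the arm can. A call with a gripper value outside its range is refused whole. The fingers move at their own pace and stop on an object; "grip_force" is the grip in N (left out, the last holds). Time passes only in rows, so rows that do not move let the fingers close. It gives the time, the measured TCP pose, the force and the opening at its end, in the units of the state.
- sense(): the state, without advancing time (a new reading comes with each control period).
- vision.camera(name): name is "scene" or "top" or "wrist"; returns a dict with "pixels" (480x640x3 uint8, red, green, blue), "depth" (480x640 float32, m along the optical axis (not along the pixel's ray), 0 where there is no reading), "K" (3x3 intrinsics, pixels), "distortion" ([k1, k2, p1, p2, k3] as OpenCV has them; the pictures are not rectified), "rvec" (rotation vector, rad) and "tvec" (3), from world to camera coordinates, as OpenCV has them. Camera axes: x right, y down, z forward; pixel columns grow to the right and rows downward; lengths in m; the calibration is good to about 2 mm. A picture is of the moment at which its call begins.
- workorder.close_job(): hands the job in, once; it reports no verdict.
The state is a dict: "t": time; "joint_positions": joint angles; "joint_vel": joint speeds; "joint_torque": joint torques, N m; "ee_pos": TCP position; "tcp_rot": TCP orientation; "force": force on the tool from outside, world axes, zero at the start; "ft_torque": the same for the moment, N m; "finger_gap": opening from 0.0 (shut) to 1.0 (fully open).
Only numpy, scipy, OpenCV 4.12 (cv2) and the standard library are available. Lean on these libraries where they do the work, as an engineer would, in place of code of your own. Each camera call takes 0.05 s, during which the arm holds its last target. There are 200 camera calls.

### The job

The dental model with the coral-pink palate has been checked: on its tray, push the orange flag up and over its pivot with the fingertips until it lies flat on the far side, showing green. Push it gently and do not grip it. Leave the other tray's flag, both models, the blue case and the pen cup where they are, and lift nothing.

Things in the scene. Friction and masses are not known exactly. Their poses are not given: they have to be found in the camera images.
- coral_tray: Fixed grey tray, 200 (its x) x 190 (its y) mm, rim 14 mm high, floor 4 mm thick, carrying the coral-pink model on its +y half and a flag stand on its -y half. Origin: centre of the underside, on the table. Its x axis is level, points roughly away from the robot, and is the way the flag travels when it is turned over.
- coral_pivot (a point): Centre of the hinge axis of the flag on the coral-pink model's tray, 110 mm above the table, 45 mm to the -y side of the tray's centre. The hinge axis is level, along the tray's y. It sits on a column 12 mm (x) by 20 mm (y) with two 4 mm thick, 12 mm wide rest arms reaching 25 mm either way along the tray's x just under the flag's level; the column's foot is 50 x 50 mm, its top 12 mm above the table.
- coral_flag (a joint): Angle (rad) of the flag on the coral-pink model's tray: 0 = level on the robot's side (tray -x) of the pivot with its orange face up; 1.57 = upright; 3.14 = level on the far side (tray +x) with its green face up. It starts 0.15 to 0.45. Hard stops at 0 and 3.14. The hinge is stiff, about 0.03 N m: the flag stays at any angle where it is left, and needs about 0.4 to 0.8 N at its edge to turn.
- coral_flag_edge (a point): Middle of the free edge of the flag on the coral-pink model's tray, 77 mm from the pivot. The flag is a flat plate 6 mm thick (its mid-plane passes through the pivot), 50 mm wide along the hinge axis, from 7 to 77 mm from the pivot, one face orange, the other green, 30 g. Beneath it, beyond the rest arms, is free space down to the tray.
- coral_cast: Loose dental model with a coral-pink gum and palate and white teeth, about 56 x 64 x 32 mm, 0.12 kg, standing on its tray beside the flag. Origin: centre of its underside. Not to be moved.
- plain_tray: Fixed grey tray, 200 (its x) x 190 (its y) mm, rim 14 mm high, floor 4 mm thick, carrying the plain cream model on its +y half and a flag stand on its -y half. Origin: centre of the underside, on the table. Its x axis is level, points roughly away from the robot, and is the way the flag travels when it is turned over.
- plain_pivot (a point): Centre of the hinge axis of the flag on the plain cream model's tray, 110 mm above the table, 45 mm to the -y side of the tray's centre. The hinge axis is level, along the tray's y. It sits on a column 12 mm (x) by 20 mm (y) with two 4 mm thick, 12 mm wide rest arms reaching 25 mm either way along the tray's x just under the flag's level; the column's foot is 50 x 50 mm, its top 12 mm above the table.
- plain_flag (a joint): Angle (rad) of the flag on the plain cream model's tray: 0 = level on the robot's side (tray -x) of the pivot with its orange face up; 1.57 = upright; 3.14 = level on the far side (tray +x) with its green face up. It starts 0.15 to 0.45. Hard stops at 0 and 3.14. The hinge is stiff, about 0.03 N m: the flag stays at any angle where it is left, and needs about 0.4 to 0.8 N at its edge to turn.
- plain_flag_edge (a point): Middle of the free edge of the flag on the plain cream model's tray, 77 mm from the pivot. The flag is a flat plate 6 mm thick (its mid-plane passes through the pivot), 50 mm wide along the hinge axis, from 7 to 77 mm from the pivot, one face orange, the other green, 30 g. Beneath it, beyond the rest arms, is free space down to the tray.
- plain_cast: Loose dental model of cream stone with no pink on it, about 56 x 64 x 32 mm, 0.12 kg, standing on its tray beside the flag. Origin: centre of its underside. Not to be moved.
- retainer_case: Loose closed blue case, 75 x 85 x 27 mm, origin at the centre of its underside. Not to be moved.
- pen_cup: Loose steel cup with pens, 72 mm across, 125 mm high over the pens, origin at the centre of its underside. Not to be moved.

How it is judged:
On the way, in this order (a step that is already met when the one before it is completed fails the run):
1. the fingers push the flag on the coral-pink model's tray to upright (value of joint coral_flag between 1.4 and 2.4 rad and contact force between the fingers and coral_flag above 0.05 N).
2. the flag lies flat on the far side, green face up (value of joint coral_flag above 2.97 rad), for 0.2 s.
At the end, for the whole second after the job is handed in: The flag on the coral-pink model's tray lies on the far side of its pivot within 10 degrees of flat (joint above 2.97 rad), green up and at rest; the other flag's edge, both models, the blue case and the pen cup are within 12 mm of where they started (value of joint coral_flag above 2.97 rad and velocity of joint coral_flag below 0.1 rad/s and distance of each of plain_flag_edge, coral_cast, plain_cast, retainer_case, pen_cup from where it was at the start of the episode below 0.012 m and linear speed of each of coral_cast, plain_cast, retainer_case, pen_cup below 0.02 m/s); the robot touches nothing.
It fails at once if the other tray's flag is moved (its edge by more than 12 mm) (distance of plain_flag_edge from where it was at the start of the episode above 0.012 m).
It fails at once if a model, the case or the pen cup is moved more than 12 mm or lifted (distance of any of coral_cast, plain_cast, retainer_case, pen_cup from where it was at the start of the episode above 0.012 m).
It fails at once if the flag is gripped or pressed with more than 25 N (contact force between the fingers and coral_flag above 25 N).
It also fails if it takes over 54 s, if anything falls off the work surface, if the arm or the gripper's body presses on something with over 40 N, if the wrist force passes 120 N, or if a joint passes its speed limit or range.

## Working session

There is one attempt and no reset: what is moved stays moved. The work goes in short steps, Python scripts to look and compute and a tool call to move; the robot and the scene stay as the last step left them, time stands still between calls to the robot, and variables do not carry over. Pictures are saved under pics/ and viewed, about 8 in all and at most 12, crops included, and the job is handed in when it is done.

Besides the shell and the picture viewer there is one more tool, called after "Call:" as name([rows], argument=value, ...), one row to a line, values as JSON. play_rows: Moves the arm, as the interface text tells. Its arguments: {"type":"object","properties":{"series":{"type":"array","items":{"type":"array","items":{"type":"number"}}},"grip_force":{"type":"number"}},"required":["series"]}

```bash
mkdir -p pics
cat > h.py <<'E'
import numpy as np, cv2
from rig import sense, vision, workorder
def cam(n):
    c=vision.camera(n); c['R']=cv2.Rodrigues(np.array(c['rvec'],float))[0]; return c
def cloud(c):
    d=c['depth']; h,w=d.shape
    u,v=np.meshgrid(np.arange(w),np.arange(h))
    p=cv2.undistortPoints(np.stack([u,v],-1).reshape(-1,1,2).astype(float),np.array(c['K']),np.array(c['distortion'])).reshape(h,w,2)
    P=np.dstack([p[...,0]*d,p[...,1]*d,d])-np.array(c['tvec']).reshape(3)
    W=P@c['R']; W[d<=0]=np.nan; return W
def save(c,n): cv2.imwrite('pics/'+n,c['pixels'][...,::-1])
E
python3 - <<'E'
from h import *
s=sense();print({k:np.round(v,3) for k,v in s.items()})
for n in('scene','top'):
    c=cam(n);save(c,n+'.png');np.savez(n+'.npz',W=cloud(c),px=c['pixels'])
    print(n,-c['R'].T@np.array(c['tvec']).reshape(3))
E
```

```text
{'t': np.float64(0.0), 'joint_positions': array([ 1.135,  0.412, -0.013,  1.597,  0.006,  1.134, -0.082]), 'joint_vel': array([-0.001, -0.001,  0.001,  0.   ,  0.001,  0.   , -0.001]), 'joint_torque': array([ 0.0000e+00, -5.8795e+01,  6.4200e-01, -2.9107e+01, -5.4000e-02,
        1.8000e-02,  0.0000e+00]), 'ee_pos': array([ 0.225, -0.583,  0.222]), 'tcp_rot': array([-0.695, -0.13 ,  0.695, -0.129]), 'force': array([-1.784, -0.387,  0.71 ]), 'ft_torque': array([0.002, 0.012, 0.012]), 'finger_gap': np.float64(1.0)}
scene [1.27915292 0.19890881 1.03446339]
top [0.58302668 0.09379113 1.21132895]
```

View pics/scene.png

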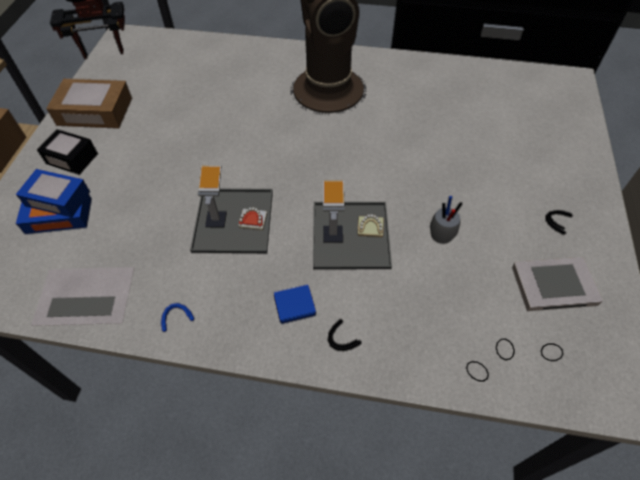

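View pics/top.png

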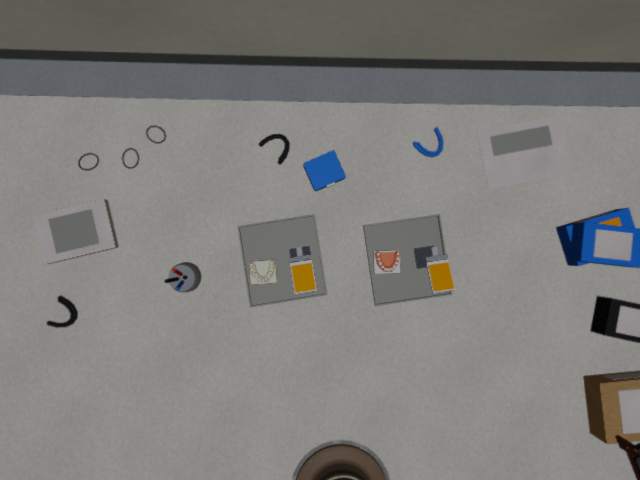

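The scene and top views show the coral tray at about (408,260) in the top view. Its orange flag is at (440,275) and its pink model at (387,262). The plain tray is at (282,260), the pen cup at (183,277) and the case at (325,170).

Run:
```python
from h import *
z=np.load('top.npz');W=z['W'];px=z['px']
hsv=cv2.cvtColor(px,cv2.COLOR_RGB2HSV)
def rep(n,m):
    P=W[m];P=P[~np.isnan(P[:,0])];print(n,len(P),'med',np.median(P,0).round(4),'min',P.min(0).round(3),'max',P.max(0).round(3));return P
box=np.zeros(px.shape[:2],bool)
org=(hsv[...,0]>10)&(hsv[...,0]<25)&(hsv[...,1]>150)
for n,(a,b) in {'coral':(360,460),'plain':(235,330)}.items():
    m=box.copy();m[205:310,a:b]=1
    P=rep(n+' flag',m&org)
    c=P.mean(0);_,s,vt=np.linalg.svd(P-c);print(' normal',vt[2].round(3),'axes',vt[0].round(3),vt[1].round(3), 'angle from level',np.arccos(abs(vt[2,2])))
    g=(px.max(2).astype(int)-px.min(2)<15)&(px.mean(2)<130)&m&(W[...,2]<0.03)
    T=rep(n+' tray',g)
    mm=(m&(W[...,2]<0.03)&(px.mean(2)<130)).astype(np.uint8)
    mm=cv2.morphologyEx(m.astype(np.uint8)*((px.mean(2)<125)|(W[...,2]>.01)).astype(np.uint8),cv2.MORPH_OPEN,np.ones((5,5)))
    Q=W[(mm>0)&(W[...,2]<.045)&(W[...,2]>.002)][:,:2].astype(np.float32);r=cv2.minAreaRect(Q);print(' rect',r)
    dk=m&(W[...,2]>.08)&~org;rep(n+' high nonorange',dk)
    print(rep(n+' model',m&(W[...,2]>.025)&(W[...,2]<.05)).mean(0))
```

```text
coral flag 513 med [ 0.5256 -0.2084  0.1248] min [ 0.495 -0.234  0.114] max [ 0.554 -0.184  0.136]
 normal [0.233 0.014 0.972] axes [-0.961 -0.147  0.233] [ 0.146 -0.989 -0.021] angle from level 0.23586249375205934
coral tray 5065 med [ 0.5782 -0.1545  0.0047] min [ 0.446 -0.274 -0.009] max [ 0.672 -0.048  0.024]
 rect ((0.5592855215072632, -0.15850403904914856), (0.2009643018245697, 0.19422723352909088), 8.556669235229492)
coral high nonorange 367 med [ 0.5587 -0.1993  0.1157] min [ 0.49  -0.236  0.082] max [ 0.59  -0.177  0.135]
coral model 270 med [ 0.5579 -0.1083  0.0291] min [ 0.534 -0.209  0.025] max [ 0.58  -0.077  0.044]
[ 0.5568833  -0.11026476  0.03048591]
plain flag 526 med [0.5209 0.0963 0.1226] min [0.491 0.072 0.112] max [0.552 0.121 0.132]
 normal [-0.185 -0.028 -0.982] axes [-0.969 -0.159  0.187] [ 0.161 -0.987 -0.002] angle from level 0.18802064819653438
plain tray 5036 med [0.5768 0.1528 0.0047] min [ 0.44   0.037 -0.006] max [0.669 0.259 0.03 ]
 rect ((0.5551297068595886, 0.1481822431087494), (0.20027092099189758, 0.190279021859169), 9.618623733520508)
plain high nonorange 346 med [0.5557 0.1037 0.1157] min [0.486 0.067 0.097] max [0.587 0.128 0.131]
plain model 209 med [0.5249 0.1914 0.0302] min [0.505 0.166 0.025] max [0.553 0.223 0.04 ]
[0.52710135 0.19348461 0.03120143]
```

```bash
cat > plan.py <<'E'
from h import *
from scipy.spatial.transform import Rotation as Ro
yaw=0.15; tx=np.array([np.cos(yaw),np.sin(yaw),0]); ty=np.array([-tx[1],tx[0],0]); uz=np.array([0,0,1.])
piv=np.array([.5593,-.1585,.110])-.045*ty
def P(X,Z,Y=0): return piv+X/1e3*tx+Y/1e3*ty+Z/1e3*uz
def go(X,Z,pitch=45):
    s=sense(); p=np.array(s['ee_pos']);R0=Ro.from_quat(s['tcp_rot'])
    a=np.radians(pitch); x=np.cos(a)*tx-np.sin(a)*uz
    best=min((Ro.from_matrix(np.c_[x,y,np.cross(x,y)])*R0.inv() for y in(ty,-ty)),key=lambda r:r.magnitude())
    print('rot',best.as_rotvec().round(4),'shift cm',((P(X,Z)-p)*100).round(2),'gap',s['finger_gap'],'f',np.round(s['force'],2))
E
python3 - <<'E'
from plan import *
print(piv, Ro.from_quat(sense()['tcp_rot']).as_matrix().round(3))
go(-150,60)
print('tx',tx)
E
```

```text
[ 0.56602472 -0.2029947   0.11      ] [[-0.001  0.36  -0.933]
 [ 0.001 -0.933 -0.36 ]
 [-1.    -0.001  0.   ]]
rot [ 0.2002 -0.7611 -0.2071] shift cm [19.32 35.74 -5.19] gap 1.0044394642207204 f [ 0.32 -0.06  0.  ]
tx [0.98877108 0.14943813 0.        ]
```

Call:
play_rows([
  [0.0125,-0.0476,-0.0129,1.2,2.23,0,0],
  [0.0125,-0.0476,-0.0129,1.2,2.23,0,0],
  [0.0125,-0.0476,-0.0129,1.2,2.23,0,0],
  [0.0125,-0.0476,-0.0129,1.2,2.23,0,0],
  [0.0125,-0.0476,-0.0129,1.2,2.23,0,0],
  [0.0125,-0.0476,-0.0129,1.2,2.23,0,0],
  [0.0125,-0.0476,-0.0129,1.2,2.23,0,0],
  [0.0125,-0.0476,-0.0129,1.2,2.23,0,0],
  [0.0125,-0.0476,-0.0129,1.2,2.23,0,0],
  [0.0125,-0.0476,-0.0129,1.2,2.23,0,0],
  [0.0125,-0.0476,-0.0129,1.2,2.23,0,0],
  [0.0125,-0.0476,-0.0129,1.2,2.23,0,0],
  [0.0125,-0.0476,-0.0129,1.2,2.23,0,0],
  [0.0125,-0.0476,-0.0129,1.2,2.23,0,0],
  [0.0125,-0.0476,-0.0129,1.2,2.23,0,0],
  [0.0125,-0.0476,-0.0129,1.2,2.23,0,0],
  [0,0,0,0,0,0,0],
  [0,0,0,0,0,0,0],
])

```text
t: 1.9
ee_pos: [0.3967, -0.2588, 0.2151]
tcp_rot: [0.905, 0.075, -0.418, 0.035]
force: [1.0, -0.2, -0.1]
finger_gap: 0.005
```

Run:
```python
from plan import *
s=sense();print(s['t'],np.round(s['ee_pos'],4),np.round(s['joint_positions'],3))
go(-130,24)
c=cam('wrist');save(c,'wrist1.png')
```

```text
1.9 [ 0.3967 -0.2588  0.2151] [ 1.564  0.097 -0.667  2.299 -1.014  0.66   0.301]
rot [ 0.0127 -0.0785 -0.0153] shift cm [ 4.08  3.64 -8.11] gap 0.004693518075580088 f [ 1.03 -0.16 -0.08]
```

View pics/wrist1.png

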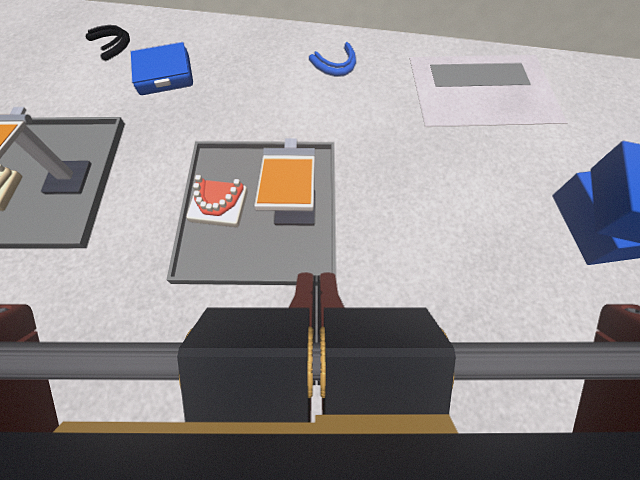

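The wrist view shows the flag at (287,182), with free space in front of it, and the closed fingers at (318,280). Joint 5 is close to its limit, so I'll keep the pitch at about 50° and carry on.

Call:
play_rows([
  [0,0,0,0.4,0.6,0,0],
  [0,0,0,0.6,0.9,0,0],
  [0,0,0,0.6,0.9,0,0],
  [0,0,0,0.6,0.9,0,0],
  [0,0,0,0,0,0,0],
])

```text
t: 2.45
ee_pos: [0.4202, -0.2233, 0.2152]
tcp_rot: [0.905, 0.077, -0.418, 0.036]
force: [-0.3, -0.2, -0.4]
finger_gap: 0.002
```

Run:
```python
from plan import *
s=sense();print(s['t'],np.round(s['ee_pos'],4),np.round(s['joint_positions'],3))
for p in(45,50,55):go(-130,24,p)
```

```text
2.45 [ 0.4202 -0.2233  0.2152] [ 1.714  0.095 -0.935  2.318 -1.027  0.58   0.232]
rot [ 0.0133 -0.0785 -0.0211] shift cm [ 1.73  0.09 -8.12] gap 0.002162379453663801 f [-0.3  -0.25 -0.43]
rot [-0.0006  0.0077 -0.0211] shift cm [ 1.73  0.09 -8.12] gap 0.002162379453663801 f [-0.3  -0.25 -0.43]
rot [-0.0146  0.0938 -0.0212] shift cm [ 1.73  0.09 -8.12] gap 0.002162379453663801 f [-0.3  -0.25 -0.43]
```

Call:
play_rows([
  [0,0,-0.08,0.3,0,0,0],
  [0,0,-0.08,0.3,0,0,0],
  [0,0,0,0.3,0,-1,0],
  [0,0,0,0.3,0,-1.5,0],
  [0,0,0,0.3,0,-1.5,0],
  [0,0,0,0.2,0,-1.5,0],
  [0,0,0,0,0,-1.5,0],
  [0,0,0,0,0,-1,0],
  [0,0,0,0,0,0,0],
])

```text
t: 3.35
ee_pos: [0.4327, -0.229, 0.1432]
tcp_rot: [0.905, 0.026, -0.425, 0.006]
force: [0.4, 1.5, 0.5]
finger_gap: 0.003
```

Run:
```python
from plan import *
s=sense();print(s['t'],np.round(s['ee_pos'],4),np.round(s['joint_positions'],3))
print(Ro.from_quat(s['tcp_rot']).as_matrix().round(3))
go(-89,-27,50); go(-68,-6,50)
```

```text
3.35 [ 0.4327 -0.229   0.1432] [ 1.764  0.385 -1.179  2.397 -1.032  0.128  0.186]
[[ 0.638  0.052 -0.768]
 [ 0.041 -0.999 -0.033]
 [-0.769 -0.011 -0.639]]
rot [-0.0105 -0.0054  0.0984] shift cm [ 4.53  1.27 -6.02] gap 0.003059570359599707 f [0.42 1.48 0.51]
rot [-0.0105 -0.0054  0.0984] shift cm [ 6.61  1.58 -3.92] gap 0.003059570359599707 f [0.42 1.48 0.51]
```

Call:
play_rows([
  [0,0.06,0,-0.3,-0.3,1,0],
  [0,0.06,0,-0.3,-0.3,1,0],
  [0,0.06,-0.06,0,-0.3,1,0],
  [0,0.06,-0.06,0,-0.3,1,0],
  [0,0.06,-0.06,0,-0.3,1,0],
  [0,0,-0.06,0,-0.3,1,0],
  [0,0,-0.06,0,-0.3,1,0],
  [0,0,-0.06,0,-0.3,0,0],
  [0,0,0,0,0,0,0],
])

```text
t: 4.25
ee_pos: [0.4279, -0.2481, 0.2053]
tcp_rot: [0.838, -0.107, -0.529, -0.078]
force: [0.3, 0.9, 0.5]
finger_gap: 0.003
```

```bash
cat > fk.py <<'E'
from plan import *
import itertools
from scipy.optimize import least_squares
s=sense()
D=[([1.135,.412,-.013,1.597,.006,1.134,-.082],[.225,-.583,.222],[-.695,-.13,.695,-.129]),
([1.564,.097,-.667,2.299,-1.014,.66,.301],[.3967,-.2588,.2151],[.905,.075,-.418,.035]),
([1.714,.095,-.935,2.318,-1.027,.58,.232],[.4202,-.2233,.2152],[.905,.077,-.418,.036]),
([1.764,.385,-1.179,2.397,-1.032,.128,.186],[.4327,-.229,.1432],[.905,.026,-.425,.006]),
(list(s['joint_positions']),s['ee_pos'],s['tcp_rot'])]
E
python3 - <<'E'
from fk import *
print(s['t'],np.round(s['joint_positions'],3),np.round(s['ee_pos'],3))
def ori(o,sg,q):
    r=Ro.identity();out=[]
    for i in range(7):
        r=r*Ro.from_euler('zyzyzyz'[i],sg[i]*q[i]+(o[0] if i==0 else 0));out.append(r)
    return out
def res(o,sg): return np.concatenate([(Ro.from_quat(t)*Ro.from_rotvec(o[1:4])*ori(o,sg,q)[6].inv()).as_rotvec() for q,_,t in D])
best=[]
for s3,s5,s1,s7 in itertools.product((1,-1),repeat=4):
    for s46 in ((1,1),(-1,1),(1,-1),(-1,-1)):
        sg=[s1,1,s3,s46[0],s5,s46[1],s7]
        for o0 in (0,2,4):
            for rv in ([0,1.57,0],[1.2,1.2,1.2],[-1.2,1.2,-1.2],[0,-1.57,0],[2,0,2]):
                f=least_squares(res,[o0]+rv,args=(sg,),max_nfev=40);best.append((f.cost,sg,f.x))
best.sort(key=lambda b:b[0])
for b in best[:4]:print(b)
c,sg,o=best[0]
A=[];y=[]
for q,p,t in D:
    r=[x.as_matrix() for x in ori(o,sg,q)]
    A.append(np.c_[[0,0,1],r[1][:,2],r[1][:,0],r[3][:,2],r[3][:,0],r[5][:,2],r[5][:,0]]);y.append(p)
A=np.vstack(A);y=np.concatenate(y);L,rr,rk,sv=np.linalg.lstsq(A,y,rcond=None);print(L.round(4),rk,np.abs(A@L-y).max())
E
```

```text
4.25 [ 1.094  0.03  -0.576  2.233 -0.24   0.47  -1.127] [ 0.428 -0.248  0.205]
(np.float64(2.1680234738334852e-06), [-1, 1, -1, 1, -1, 1, -1], array([-3.35417411e-04,  2.41835648e+00, -2.41879629e+00,  2.41778241e+00]))
(np.float64(2.168023473833546e-06), [-1, 1, -1, 1, -1, 1, -1], array([ 6.28284989, -1.20930933,  1.20952926, -1.20902226]))
(np.float64(2.168023473833814e-06), [-1, 1, -1, 1, -1, 1, -1], array([-3.35417239e-04,  2.41835648e+00, -2.41879629e+00,  2.41778241e+00]))
(np.float64(2.1680234738340638e-06), [-1, 1, -1, 1, -1, 1, -1], array([-3.35417297e-04,  2.41835648e+00, -2.41879629e+00,  2.41778241e+00]))
[0.2586 0.5158 0.0485 0.4476 0.0019 0.3021 0.033 ] 7 0.04219068480329688
```

```bash
cat >> fk.py <<'E'
sg=[-1,1,-1,1,-1,1,-1];o=[-3.35e-4,2.41835648,-2.41879629,2.41778241];TO=Ro.from_rotvec(o[1:4])
lo=np.array([-2.95,-.29,-1.47,.14,-1.03,.13,-2.86]);hi=np.array([2.95,1.99,1.44,2.54,4.17,1.85,2.86])
def ori(q):
    r=Ro.identity();out=[]
    for i in range(7): r=r*Ro.from_euler('zyzyzyz'[i],sg[i]*q[i]);out.append(r)
    return out
def cols(q):
    r=[x.as_matrix() for x in ori(q)]
    return np.c_[[0,0,1],r[1][:,2],r[1][:,0],r[1][:,1],r[3][:,2],r[3][:,0],r[3][:,1],r[5][:,2],r[5][:,0],r[5][:,1]]
A=np.vstack([cols(q) for q,_,_ in D]);y=np.concatenate([p for _,p,_ in D]);L=np.linalg.lstsq(A,y,rcond=1e-4)[0]
def fk(q): return cols(q)@L, ori(q)[6]*TO.inv()
def ik(p,R,q0):
    def f(q):
        a,b=fk(q);return np.r_[(a-p)*20,(b*R.inv()).as_rotvec()*3,(q-q0)*.01]
    s=least_squares(f,np.clip(q0,lo+.03,hi-.03),bounds=(lo+.02,hi-.02));a,b=fk(s.x);return s.x,np.linalg.norm(a-p),(b*R.inv()).magnitude()
def tool(pitch,yw):
    a=np.radians(pitch);t=np.array([np.cos(yw),np.sin(yw),0]);x=np.cos(a)*t-np.sin(a)*uz;yv=np.cross(uz,t)*-1
    return Ro.from_matrix(np.c_[x,yv,np.cross(x,yv)])
E
python3 - <<'E'
from fk import *
print(L.round(4),np.abs(A@L-y).max())
q0=np.array(s['joint_positions'])
for pitch in(45,55,65,75):
  for yw in(.15,-.1,-.35):
    print(pitch,yw,end=' ')
    for X,Z in((-89,-27),(-10,43),(57,10)):
        b=min((ik(P(X,Z),tool(pitch,yw),g) for g in(q0,np.array([.3,.3,0,2,0,.6,0]),np.array([.3,.3,.8,2,1.,.6,0]),np.array([.3,.3,.3,2,3.,.6,-2]))),key=lambda b:b[1]+b[2]*.1)
        print(b[0].round(2),round(b[1],4),round(b[2],3),end=' | ')
    print()
E
```

```text
[ 0.2819  0.5342  0.0011 -0.0288  0.4521 -0.001  -0.018   0.3579  0.0009
 -0.001 ] 0.0002451301379720605
45 0.15 [ 1.7   0.84 -1.28  2.4   2.26  0.24 -2.84] 0.0 0.0 | [ 1.56  0.66 -1.29  2.26  1.66  0.15 -2.46] 0.0 0.0 | [ 1.33  0.74 -1.15  2.17  2.02  0.21 -2.84] 0.0 0.0 | 
45 -0.1 [ 1.69  0.96 -1.45  2.44  2.05  0.57 -2.84] 0.0033 0.082 | [ 1.53  0.74 -1.45  2.29  1.8   0.49 -2.84] 0.0017 0.054 | [ 1.36  0.97 -1.45  2.2   1.91  0.72 -2.84] 0.0017 0.053 | 
45 -0.35 [ 1.18  0.38 -0.86  2.35  1.45  0.15 -2.84] 0.0113 0.281 | [ 0.67  0.23 -0.47  2.26  1.24  0.15 -2.84] 0.0062 0.166 | [ 0.31  0.35 -0.15  2.15  1.17  0.15 -2.84] 0.0066 0.195 | 
55 0.15 [ 1.53  0.61 -1.14  2.32  1.32  0.15 -2.09] 0.0 0.0 | [ 1.22  0.39 -0.88  2.16 -0.16  0.21 -0.82] 0.0 0.0 | [ 0.76  0.43 -0.45  2.09 -0.75  0.18 -0.32] 0.0 0.0 | 
55 -0.1 [ 1.56  0.76 -1.37  2.39  1.81  0.52 -2.84] 0.0 0.0 | [ 1.23  0.39 -1.02  2.22  1.12  0.21 -2.37] 0.0 0.0 | [ 0.82  0.44 -0.65  2.14  1.34  0.15 -2.66] 0.0 0.0 | 
55 -0.35 [ 0.89  0.31 -0.61  2.35  1.33  0.15 -2.84] 0.0051 0.126 | [ 0.51  0.22 -0.31  2.27  1.19  0.15 -2.8
[... 402 characters left out ...]
.03] 0.0 0.0 | 
65 -0.35 [-0.06  0.28  0.46  2.37 -1.01  0.15 -0.59] 0.0 0.0 | [-0.18  0.25  0.5   2.16 -0.27  0.34 -1.41] 0.0 0.0 | [-0.15  0.39  0.42  2.05 -0.34  0.31 -1.4 ] 0.0 0.0 | 
75 0.15 [ 0.83  0.37 -0.48  2.14  0.07  0.45 -1.08] 0.0 0.0 | [ 0.11  0.32  0.3   1.97 -0.36  0.67 -0.78] 0.0 0.0 | [ 0.13  0.45  0.21  1.86 -0.35  0.63 -0.85] 0.0 0.0 | 
75 -0.1 [ 0.16  0.32  0.27  2.2  -0.41  0.41 -0.91] 0.0 0.0 | [-0.02  0.31  0.39  2.   -0.31  0.62 -1.1 ] 0.0 0.0 | [ 0.01  0.44  0.32  1.89 -0.33  0.6  -1.14] 0.0 0.0 | 
75 -0.35 [-0.02  0.32  0.42  2.22 -0.36  0.39 -1.24] 0.0 0.0 | [-0.16  0.31  0.51  2.01 -0.25  0.6  -1.42] 0.0 0.0 | [-0.13  0.45  0.45  1.9  -0.3   0.58 -1.43] 0.0 0.0 |
```

```bash
cat >> plan.py <<'E'
def tool2(pitch,yw):
    a=np.radians(pitch);t=np.array([np.cos(yw),np.sin(yw),0]);x=np.cos(a)*t-np.sin(a)*uz;yv=-np.cross(uz,t)
    return Ro.from_matrix(np.c_[x,yv,np.cross(x,yv)])
def wps(pts,pitch=68,yw=.05):
    s=sense();p=np.array(s['ee_pos']);print('t',s['t'],'q',np.round(s['joint_positions'],2),'f',np.round(s['force'],1))
    d=p-piv;print('now rel mm',(1e3*np.array([d@tx,d@ty,d[2]])).round(1),'rot',(tool2(pitch,yw)*Ro.from_quat(s['tcp_rot']).inv()).as_rotvec().round(3))
    for w in pts: n=P(*w);print(w,'shift cm',((n-p)*100).round(2));p=n
E
python3 - <<'E'
from plan import *
wps([(-115,50),(-84,-30),(-78,-5),(-62,23),(-31,41.5),(-12,46),(24,34),(45,21.5),(55,8)])
E
```

```text
t 4.25 q [ 1.09  0.03 -0.58  2.23 -0.24  0.47 -1.13] f [0.3 0.9 0.5]
now rel mm [-143.3  -24.    95.3] rot [-0.012  0.06   0.316]
(-115, 50) shift cm [ 2.44  2.8  -4.53]
(-84, -30) shift cm [ 3.07  0.46 -8.  ]
(-78, -5) shift cm [0.59 0.09 2.5 ]
(-62, 23) shift cm [1.58 0.24 2.8 ]
(-31, 41.5) shift cm [3.07 0.46 1.85]
(-12, 46) shift cm [1.88 0.28 0.45]
(24, 34) shift cm [ 3.56  0.54 -1.2 ]
(45, 21.5) shift cm [ 2.08  0.31 -1.25]
(55, 8) shift cm [ 0.99  0.15 -1.35]
```

Call:
play_rows([
  [-0.002,0.01,0.053,0.4,0.47,0,0],
  [-0.002,0.01,0.053,0.4,0.47,-0.5,0],
  [-0.002,0.01,0.053,0.4,0.47,-1,0],
  [-0.002,0.01,0.053,0.4,0.47,-1,0],
  [-0.002,0.01,0.053,0.4,0.47,-1,0],
  [-0.002,0.01,0.053,0.4,0.47,-1,0],
  [0,0,0,0,0,0,0],
])

```text
t: 4.95
ee_pos: [0.4514, -0.2196, 0.1582]
tcp_rot: [0.828, 0.024, -0.56, 0.014]
force: [-0.1, -0.1, 0.0]
finger_gap: 0.004
```

Run:
```python
from plan import *
wps([(-84,-30)])
```

```text
t 4.95 q [ 1.06  0.18 -0.62  2.2  -0.19  0.47 -0.89] f [-0.1 -0.1  0. ]
now rel mm [-115.8    0.7   48.2] rot [-0.003 -0.003 -0.005]
(-84, -30) shift cm [ 3.16  0.4  -7.82]
```

Call:
play_rows([
  [0,0,0,0.4,0.05,-1,0],
  [0,0,0,0.4,0.05,-1,0],
  [0,0,0,0.4,0.05,-1,0],
  [0,0,0,0.4,0.05,-1,0],
  [0,0,0,0.4,0.05,-1,0],
  [0,0,0,0.4,0.05,-1,0],
  [0,0,0,0.4,0.05,-1,0],
  [0,0,0,0.36,0.05,-0.8,0],
  [0,0,0,0,0,0,0],
])

```text
t: 5.85
ee_pos: [0.4832, -0.2152, 0.0797]
tcp_rot: [0.828, 0.023, -0.56, 0.014]
force: [-0.2, -0.2, -0.4]
finger_gap: 0.007
```

Run:
```python
from plan import *
wps([(-78,-5),(-62,23)])
c=cam('wrist');save(c,'wrist2.png')
```

```text
t 5.85 q [ 0.87  0.36 -0.5   2.22 -0.04  0.26 -1.05] f [-0.2 -0.2 -0.4]
now rel mm [-83.8   0.3 -30.3] rot [-0.002 -0.004 -0.004]
(-78, -5) shift cm [0.57 0.06 2.53]
(-62, 23) shift cm [1.58 0.24 2.8 ]
```

View pics/wrist2.png

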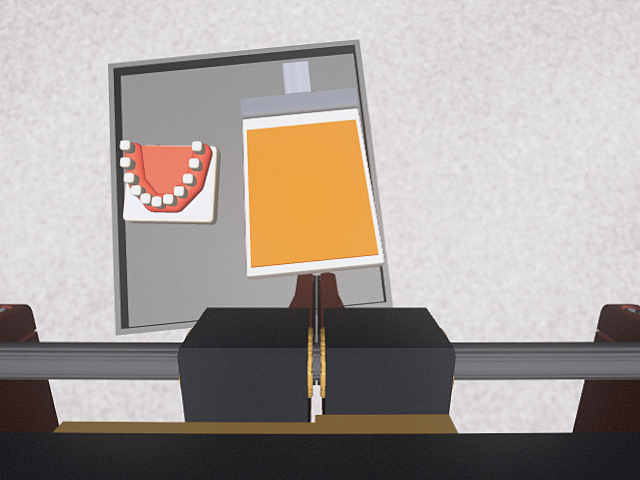

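The fingertips disappear under the flag's free edge at (318,272), centred on it, so the fingers are below the flag. Next I push up and forward.

Call:
play_rows([
  [0,0,0,0.2,0.03,0.8,0],
  [0,0,0,0.2,0.03,0.8,0],
  [0,0,0,0.2,0.03,0.8,0],
  [0,0,0,0.4,0.06,0.7,0],
  [0,0,0,0.4,0.06,0.7,0],
  [0,0,0,0.4,0.06,0.7,0],
  [0,0,0,0.4,0.06,0.7,0],
  [0,0,0,0,0,0,0],
])

```text
t: 6.7
ee_pos: [0.5068, -0.2127, 0.1347]
tcp_rot: [0.829, 0.022, -0.559, 0.015]
force: [0.3, -0.4, 0.1]
finger_gap: 0.007
```

Run:
```python
from plan import *
wps([(-31,41.5),(-12,46)])
c=cam('top');save(c,'top2.png')
px=c['pixels'];hsv=cv2.cvtColor(px,cv2.COLOR_RGB2HSV);W=cloud(c)
m=(hsv[...,0]>10)&(hsv[...,0]<25)&(hsv[...,1]>150);m[:,:360]=0;m[:,480:]=0;m[:200]=0;m[320:]=0
Q=W[m];d=Q-piv;print(len(Q));
A=np.c_[d@tx,d[:,2]]*1e3;print(A.min(0),A.max(0));_,_,v=np.linalg.svd(A-A.mean(0));print('dir',v[0],np.degrees(np.arctan2(v[0][1],-v[0][0])))
```

```text
t 6.7 q [ 0.87  0.28 -0.52  2.14 -0.06  0.41 -1.07] f [ 0.3 -0.4  0.1]
now rel mm [-60.   -0.8  24.7] rot [ 0.     0.001 -0.004]
(-31, 41.5) shift cm [2.86 0.51 1.68]
(-12, 46) shift cm [1.88 0.28 0.45]
446
[nan nan] [nan nan]Traceback (most recent call last):
  File "<stdin>", line 7, in <module>
    u, s, vh = gufunc(a, signature=signature)
               ~~~~~~^^^^^^^^^^^^^^^^^^^^^^^^
    raise LinAlgError("SVD did not converge")
numpy.linalg.LinAlgError: SVD did not converge
```

```bash
cat > flag.py <<'E'
from plan import *
def flag(h=(10,25),n=None):
    c=cam('top');px=c['pixels'];hsv=cv2.cvtColor(px,cv2.COLOR_RGB2HSV);W=cloud(c)
    if n: save(c,n)
    m=(hsv[...,0]>h[0])&(hsv[...,0]<h[1])&(hsv[...,1]>120);m[:,:360]=0;m[:,480:]=0;m[:200]=0;m[320:]=0
    Q=W[m];Q=Q[~np.isnan(Q[:,0])];d=Q-piv;A=np.c_[d@tx,d[:,2]]*1e3
    A=A[A[:,1]>-5];print('n',len(A))
    if len(A)>10:
        _,_,v=np.linalg.svd(A-np.median(A,0));print('min',A.min(0).round(),'max',A.max(0).round(),'slope deg',np.degrees(np.arctan2(v[0][1],-v[0][0])).round(1)%180)
E
python3 -c "
from flag import *
flag()"
```

```text
n 482
min [-82.   9.] max [ -7. 131.] slope deg 57.5
```

Call:
play_rows([
  [0,0,0,0.5,0.08,0.4,0],
  [0,0,0,0.5,0.08,0.4,0],
  [0,0,0,0.5,0.08,0.3,0],
  [0,0,0,0.5,0.08,0.3,0],
  [0,0,0,0.5,0.08,0.2,0],
  [0,0,0,0.5,0.08,0.1,0],
  [0,0,0,0,0,0,0],
])

```text
t: 7.5
ee_pos: [0.5361, -0.2075, 0.1502]
tcp_rot: [0.828, 0.023, -0.56, 0.015]
force: [-1.3, 0.5, -0.5]
finger_gap: 0.006
```

Run:
```python
from plan import *
wps([(-12,46),(24,34),(45,21.5),(55,8)])
c=cam('scene');cv2.imwrite('pics/sc2.png',cv2.resize(c['pixels'][120:290,150:420,::-1],None,fx=2.5,fy=2.5))
```

```text
t 7.5 q [ 0.81  0.29 -0.49  2.07 -0.03  0.46 -1.14] f [-1.3  0.5 -0.5]
now rel mm [-30.3   0.   40.2] rot [-0.001 -0.001 -0.004]
(-12, 46) shift cm [1.81 0.27 0.58]
(24, 34) shift cm [ 3.56  0.54 -1.2 ]
(45, 21.5) shift cm [ 2.08  0.31 -1.25]
(55, 8) shift cm [ 0.99  0.15 -1.35]
```

View pics/sc2.png

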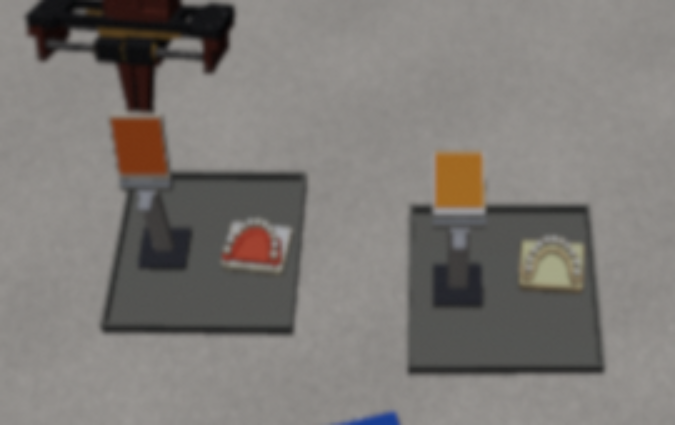

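The coral flag, at (140,148) in the crop, is now steeply raised with the fingers behind it, and the force is about 1.4 N. I'll continue past upright.

Call:
play_rows([
  [0,0,0,0.6,0.09,0.2,0],
  [0,0,0,0.6,0.09,0.2,0],
  [0,0,0,0.6,0.09,0.2,0],
  [0,0,0,0.6,0.09,-0.1,0],
  [0,0,0,0.6,0.09,-0.2,0],
  [0,0,0,0.6,0.09,-0.2,0],
  [0,0,0,0.6,0.09,-0.2,0],
  [0,0,0,0.6,0.09,-0.25,0],
  [0,0,0,0.6,0.09,-0.25,0],
  [0,0,0,0,0,0,0],
])

```text
t: 8.55
ee_pos: [0.5898, -0.1992, 0.1435]
tcp_rot: [0.828, 0.023, -0.56, 0.014]
force: [0.7, 0.6, -0.5]
finger_gap: 0.009
```

Run:
```python
from flag import *
wps([(45,21.5),(55,8)])
flag((40,85))
```

```text
t 8.55 q [ 0.69  0.36 -0.44  1.98  0.04  0.47 -1.25] f [ 0.7  0.6 -0.5]
now rel mm [24.1  0.2 33.5] rot [-0.002 -0.002 -0.004]
(45, 21.5) shift cm [ 2.07  0.29 -1.2 ]
(55, 8) shift cm [ 0.99  0.15 -1.35]
n 243
min [16. 19.] max [ 51. 134.] slope deg 109.2
```

Green is showing. Now I bring it down to the far side.

Call:
play_rows([
  [0,0,0,0.5,0.07,-0.3,0],
  [0,0,0,0.5,0.07,-0.3,0],
  [0,0,0,0.5,0.07,-0.3,0],
  [0,0,0,0.5,0.07,-0.3,0],
  [0,0,0,0.3,0.05,-0.4,0],
  [0,0,0,0.3,0.05,-0.4,0],
  [0,0,0,0.3,0.05,-0.3,0],
  [0,0,0,0,0,-0.15,0],
  [0,0,0,0,0,0,0],
])

```text
t: 9.5
ee_pos: [0.6181, -0.1952, 0.1192]
tcp_rot: [0.828, 0.023, -0.56, 0.014]
force: [-0.4, 0.4, -0.1]
finger_gap: 0.005
```

Run:
```python
from flag import *
wps([(55,7)])
flag((40,85))
c=cam('scene');cv2.imwrite('pics/sc3.png',cv2.resize(c['pixels'][120:290,150:420,::-1],None,fx=2.5,fy=2.5))
```

```text
t 9.5 q [ 0.62  0.43 -0.39  1.95  0.09  0.43 -1.3 ] f [-0.4  0.4 -0.1]
now rel mm [52.7 -0.1  9.2] rot [-0.001 -0.002 -0.004]
(55, 7) shift cm [ 0.23  0.05 -0.22]
n 200
min [35.  0.] max [ 74. 128.] slope deg 77.7
```

View pics/sc3.png

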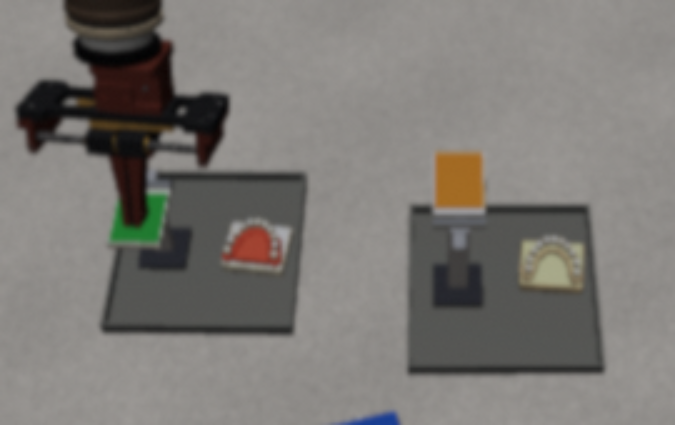

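The flag is now green side up and nearly flat. I'll press down a few more millimetres in small steps.

Call:
play_rows([
  [0,0,0,0.1,0,-0.1,0],
  [0,0,0,0,0,-0.1,0],
  [0,0,0,0,0,-0.05,0],
  [0,0,0,0,0,0,0],
  [0,0,0,0,0,0,0],
])

```text
t: 10.1
ee_pos: [0.6192, -0.1955, 0.1172]
tcp_rot: [0.828, 0.022, -0.56, 0.015]
force: [-0.6, -0.3, 0.7]
finger_gap: 0.008
```

Call:
play_rows([
  [0,0,0,0,0,-0.1,0],
  [0,0,0,0,0,0,0],
  [0,0,0,0,0,0,0],
])

```text
t: 10.4
ee_pos: [0.6194, -0.1956, 0.1167]
tcp_rot: [0.828, 0.022, -0.56, 0.015]
force: [-3.9, -0.3, 6.6]
finger_gap: 0.004
```

It is on the stop, with 6.6 N upward, so I retreat up and back and check.

Call:
play_rows([
  [0,0,0,0,0,0.5,0],
  [0,0,0,0,0,1,0],
  [0,0,0,0,0,2,0],
  [0,0,0,0,0,2,0],
  [0,0,0,0,0,2,0],
  [0,0,0,-1,-1,2,0],
  [0,0,0,-2,-1.5,1,0],
  [0,0,0,-2,-1.5,1,0],
  [0,0,0,-2,-1.5,0,0],
  [0,0,0,-2,-1.5,0,0],
  [0,0,0,-2,-1.5,0,0],
  [0,0,0,-2,-1.5,0,0],
  [0,0,0,-2,-1.5,0,0],
  [0,0,0,-2,-1.5,0,0],
  [0,0,0,0,0,0,0],
  [0,0,0,0,0,0,0],
])

```text
t: 12.0
ee_pos: [0.449, -0.3256, 0.2315]
tcp_rot: [0.828, 0.022, -0.56, 0.014]
force: [1.0, -0.2, -1.0]
finger_gap: 0.004
```

Run:
```python
from flag import *
wps([])
c=cam('top');save(c,'top3.png');W=cloud(c);px=c['pixels'];hsv=cv2.cvtColor(px,cv2.COLOR_RGB2HSV)
m=(hsv[...,0]>40)&(hsv[...,0]<85)&(hsv[...,1]>120);m[:,:360]=0;m[:,480:]=0;m[:190]=0;m[320:]=0
d=W[m];d=d[~np.isnan(d[:,0])]-piv;A=np.c_[d@tx,d[:,2]]*1e3;A=A[abs(A[:,1])<30]
k=np.polyfit(A[:,0],A[:,1],1);print(len(A),A.min(0),A.max(0),'slope deg',np.degrees(np.arctan(k[0])),'z@42',np.polyval(k,42))
o=np.load('top.npz')['px'].astype(int);D=(abs(o-px).max(2)>40);
for n,(a,b,e,f) in {'case':(145,195,295,350),'cup':(255,300,160,205),'plain':(205,312,232,332),'coralcast':(240,280,365,408)}.items():print(n,D[a:b,e:f].sum())
```

```text
t 12.0 q [ 1.12  0.18 -0.47  1.98 -0.26  0.73 -0.67] f [ 1.  -0.2 -1. ]
now rel mm [-134.  -103.7  121.5] rot [-0.001 -0.002 -0.002]
509 [15.28663267 -3.49544965] [73.81172865  9.62973377] slope deg 0.39342513374432625 z@42 3.9844118297516196
case 0
cup 0
plain 0
coralcast 0
```

View pics/top3.png

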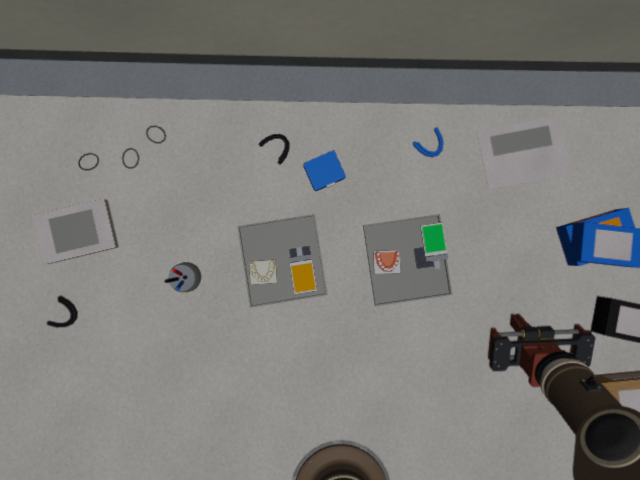

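The top view shows the flag green side up at (433,239), flat to within about 0.4°. Everything else is unchanged and the arm is clear, so I'm handing in.

```bash
python3 -c "
from h import *
print(workorder.close_job())"
```

```text
the job is handed in; nothing more can be done
None
```

The coral tray's flag is turned over and lies flat on the far side, green up. I pushed it with the closed fingertips from beneath its free edge, past upright and down to its stop. Then I backed the arm away and handed the job in at about 12 s on the robot's clock.

- **Flag:** the last depth check measured its slope at about 0.4° from level, with the top face about 4 mm above the pivot (3 mm expected).
- **Force:** the highest force I read was about 8 N, when the flag met its stop. I only read forces at the end of each move.
- **Other objects:** the before and after top views show no pixel change over the plain tray with its flag and model, the coral model, the case or the pen cup.
- **What went wrong:** my first approach, tilted 45–50°, ran joints 5 and 6 to their limits. Joint 5 read -1.032 against a limit of -1.03, and joint 6 read 0.128 against 0.13. I backed off and approached more steeply, at 68°. I can't tell whether the judge counts those 2 mrad readings as passing a joint's range, because the hand-in gave no verdict.

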